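Load the lapping spindle and hold the run plunger at half stroke

ROBOT

A 6-joint arm with a two-finger parallel gripper is mounted at the origin on a cart in front of the work surface, level with it; the furniture and walls round the work are solid. World frame = base frame: x ahead of the robot, y to its left, z up, the work surface at z = 0. Lengths are in mm, angles in rad, forces in N, time in s.
With the tool pointing down it reaches from about 350 to 775 mm from the base axis. Payload 7.3 kg.
Tool frame: the origin (TCP) lies at the very end of the fingers, on their centre line; the grasp point (between the pads) lies 19 mm behind it; z points along the fingers, y is the line along which they close (so a half turn about z gives the same grasp; the last joint's range is limited). The gripper opens to 92 mm and grips with 3 to 60 N. Pads are 19 mm wide; open, the fingers measure 130 mm over their backs; the gripper's body (75 mm by 190 mm) begins 47 mm behind the grasp point.
Start: joints at [-1.288, 0.342, 1.524, -0, 1.275, -0.146], TCP at [218.308, -477.479, 226.741] pointing down, gripper open.
Joint ranges: [-2.53, 2.53], [-0.77, 2.02], [0.04, 2.7], [-1, 4.14], [0.28, 2.66], [-3.11, 3.11]. Speed limits (rad/s): [2.57, 2.57, 3.14, 3.14, 3.14, 3.14].

INTERFACE

Orientations are given as a 3x3 rotation matrix whose columns are the frame's x, y, z axes.
In Python, from workcell import ctrl gives the robot as it stands. The module is installed in compiled form; this text tells all that it offers.
- The arm moves only by the tool apply_moves, never from a script. Its argument "moves" is a list of rows, each a list of 6 numbers: the shift along the world's x, y, z in cm, then the turn, a rotation vector about the world's x, y, z in degrees. A call has 1 to 8 rows; each row is the pose to reach, as a shift and turn from the pose commanded when the call began; what a row does not reach only later rows make up. A row lasts 1/10 s, in which the tool goes at most 50 mm and 8.59 degrees, less where a joint would pass 70% of its speed; a pose out of reach is approached as far as the arm can. A call with a gripper value outside its range is refused whole. "hand" is the closure, from 0 (fully open) to 1 (shut), set as the call begins (left out, the last holds). The fingers move at their own pace and stop on an object; the grip force is fixed at half the most. Time passes only in rows, so rows that repeat a pose let the fingers close. It gives the time, the measured TCP pose, the force, the opening and the grip force at its end, in the units of the state.
- ctrl.observe(): the state, without advancing time (a new reading comes with each control period).
- ctrl.camera(name): name is "side" or "top"; returns a dict with "pixels" (480x640x3 uint8, red, green, blue), "mtx" (3x3 intrinsics, pixels), "D" ([k1, k2, p1, p2, k3] as OpenCV has them; the pictures are not rectified), "position" and "attitude" of the camera in the world. Camera axes: x right, y down, z forward; pixel columns grow to the right and rows downward; lengths in mm; the calibration is good to about 2 mm. A picture is of the moment at which its call begins. There is no depth.
- ctrl.hand_in(): hands the job in; it is judged then, once.
Trained networks look in a picture, given as the dict that the camera call returned (one of the last four; its "shot" number tells which), for a name from the list of things; names that differ only in an ending like _2 or _b are one class to them, and where a whole thing is asked for, a point or a joint stands for the part that bears it (a point fixed in the world has none). Each returns a list of dicts, best first, with "conf" (0 to 1); they miss things now and then, are a little off and sometimes report something else, mostly with a low value. They report only what shows in the picture. A call takes as long as a camera call. They do not tell look-alikes from the thing itself.
- ctrl.trace(picture, label): "pixels" (480x640 bool, what is visible of it) and "point" ([column, row] in pixels, amid what is visible of it).
The state is a dict: "time_s": time; "joints": joint angles; "qvel": joint speeds; "joint_efforts": joint torques, N m; "ee_pos": TCP position; "ee_rot": TCP orientation; "force": force on the tool from outside, world axes, zero at the start; "ft_torque": the same for the moment, N m; "grip_width": finger opening in mm; "finger_force": force on a finger pad.
Only numpy, scipy, OpenCV 4.12 (cv2) and the standard library are available. Lean on these libraries where they do the work, as an engineer would, in place of code of your own. Each camera call takes 0.05 s, during which the arm holds its last target. There are 200 camera calls.

TASK

Thread the wide flat weight ring and then the narrower, taller collar down the spindle of the grey drive unit, each fully home and let go. Only then, with closed fingertips, press the black mushroom plunger at the other end of the unit half-way down, so that its top is level with the tops of the two index pins beside it, and keep it there, never pushing it to the bottom: the job finishes while you are still holding it pressed. Leave the pot, the rock and the sample cup where they stand.

Things in the scene. Friction and masses are not known exactly. Their poses are not given: they have to be found in the camera images.
- unit: Drive unit: low grey box with an aluminium top, 130 (x) x 250 (y) x 30 mm high, fixed to the table, turned up to 20 degrees either way. Origin at the centre of its underside on the table; z up. At its +y end stands a steel spindle, at its -y end the black plunger.
- spindle_seat (a point): Foot of the spindle, centre of the round seat (36 mm across) that carries the rings, 40 mm above the table, at x 0, y +75 mm of the unit. From here a steel post of 16 mm diameter rises 43 mm; its top 8 mm taper to 7 mm diameter. Axes as the unit's.
- index_level (a point): Target point: the height of the tops of the two steel index pins (8 mm thick, 36 mm to either side of the plunger's axis along the unit's x), on the plunger's axis, 60 mm above the table. Fixed to the unit.
- plunger_top (a point): Centre of the flat top of the plunger's black mushroom cap (40 mm diameter, 14 mm thick, flat part 34 mm across), at x 0, y -75 mm of the unit; 72 mm above the table when released. Moves down with the plunger.
- plunger (a joint): Travel of the plunger straight down in m: 0 released, 0.012 half-way (top level with the index pins), 0.024 bottomed. A spring pushes it up with 3 N at 0, 7.5 N half-way and 12 N at the bottom; it rises again as soon as it is let go.
- weight_ring_center (a point): Centre (on the axis, half-way up) of the wide flat steel weight ring: 56 mm outside diameter, 20 mm bore, 14 mm high, 0.16 to 0.26 kg, lying flat on the table, axis upright. It goes on the spindle first; home, its underside lies on the seat.
- collar_center (a point): Centre (on the axis, half-way up) of the narrower steel collar: 36 mm outside diameter, 20 mm bore, 20 mm high, 0.1 to 0.16 kg, standing upright on the table. Goes on second; home, its underside lies on the weight ring.
- pot: Bystander: white pot with a yellow-topped cap, 34 mm diameter, 50 mm high, loose on the table beyond the unit; origin at its underside.
- rock: Bystander: pale rock, 44 x 36 x 32 mm, loose on the table left of the pot; origin at its underside.
- cup: Bystander: clear sample cup with a red lid, 50 mm diameter, 73 mm high, loose in the grey tray on the right; origin at its underside.
Things that resemble listed ones, but are neither listed nor needed, are in the scene too. What is shaped like the part that bears weight_ring_center but orange is not meant.

How it is judged:
By the outcome, as a careful person would: the job done as asked, in the order asked, and still so for the second after the job is handed in, while the arm keeps its last pose, push and grip.
It also fails if it takes over 64 s, if anything falls off the work surface, if the arm or the gripper's body presses on something with over 40 N, if the wrist force passes 120 N, or if a joint passes its speed limit or range.

## Working session

There is one attempt and no reset: what is moved stays moved. The work goes in short steps, Python scripts to look and compute and a tool call to move; the robot and the scene stay as the last step left them, time stands still between calls to the robot, and variables do not carry over. Pictures are saved under pics/ and viewed, at most 10 in all, crops included, and the job is handed in when it is done.

Besides the shell and the picture viewer there is one more tool, called in YAML: its name, and indented under it one key for each argument. apply_moves: Moves the arm, as the interface text tells. Its arguments: {"type":"object","properties":{"moves":{"type":"array"},"hand":{"type":"number"}},"required":["moves"]}

```bash
mkdir -p pics; cat > h.py <<'E'
import numpy as np, cv2
from workcell import ctrl
def ray(c,uv):
    p=cv2.undistortPoints(np.array(uv,float).reshape(-1,1,2),np.array(c["mtx"],float),np.array(c["D"],float)).reshape(-1,2)
    R=np.array(c["attitude"],float)
    return np.array(c["position"],float),(R@np.c_[p,np.ones(len(p))].T).T
def onz(c,uv,z):
    o,d=ray(c,uv); return o+d*((z-o[2])/d[:,2])[:,None]
def proj(c,P):
    R=np.array(c["attitude"],float);rv=cv2.Rodrigues(R.T)[0];t=-R.T@np.array(c["position"],float)
    return cv2.projectPoints(np.array(P,float).reshape(-1,1,3),rv,t,np.array(c["mtx"],float),np.array(c["D"],float))[0].reshape(-1,2)
def save(c,n): cv2.imwrite("pics/"+n,c["pixels"][:,:,::-1])
E
python3 - <<'E'
from h import *
np.set_printoptions(precision=1,suppress=True)
for n in("top","side"):
    c=ctrl.camera(n); save(c,n+"0.png"); print(n,c["position"],np.array(c["attitude"]).tolist(),np.array(c["mtx"]).tolist())
    for l in("unit","plunger","weight_ring_center","collar_center","pot","rock","cup"):
        for d in ctrl.trace(c,l):
            print(l,round(d["conf"],2),np.array(d["point"]),d["pixels"].sum(), onz(c,[d["point"]],10)[0])
print(ctrl.observe())
E
```

```text
top [ 457.1  -31.  1185. ] [[-0.014594571829589982, -0.9933329049842834, 0.11435356727533881], [-0.9998840543030569, 0.014001737911993013, -0.005985756921696169], [0.004344700633267479, -0.11442766803063129, -0.9934220816780142]] [[458.09596030388224, 0.0, 319.7266836810099], [0.0, 458.09596030388224, 241.39861102381292], [0.0, 0.0, 1.0]]
unit 0.79 [354.3 269.2] 5057 [ 519.3 -125.8   10. ]
plunger 0.72 [387.4 269. ] 180 [ 518.5 -211.1   10. ]
weight_ring_center 0.63 [253.  243.1] 425 [590.4 134.4  10. ]
weight_ring_center 0.57 [236.2 285.8] 313 [480.9 177.6  10. ]
collar_center 0.48 [172.1 268.2] 122 [527.9 345.3  10. ]
pot 0.65 [323.8 200.1] 145 [700.8 -50.3  10. ]
rock 0.62 [259.  206.8] 204 [685.5 119.   10. ]
cup 0.56 [483.9 223.3] 414 [ 634.3 -471.2   10. ]
side [472.9 731.9 783.7] [[-0.9919192139269313, -0.08255753940183468, 0.09633548531301038], [-0.12681312367187866, 0.6681169964455765, -0.7331699057688622], [-0.003834671714703163, -0.7394619204181213, -0.6731874653797295]] [[446.44271320317534, 0.0, 325.3755452910787], [0.0, 446.44271320317534, 246.13021461622114], [0.0, 0.0
[... 178 characters left out ...]
ng_center 0.77 [311.1 324.7] 485 [582.3 143.6  10. ]
collar_center 0.68 [324.8 409.6] 394 [527.6 336.6  10. ]
pot 0.53 [270.8 256.9] 277 [714.7 -54.   10. ]
rock 0.81 [272.3 311. ] 298 [673.9 116.8  10. ]
cup 0.83 [323.5 163.2] 348 [ 640.5 -507.2   10. ]
{'time_s': 0.8, 'joints': array([-1.3,  0.3,  1.5, -0. ,  1.3, -0.1]), 'qvel': array([ 0., -0., -0.,  0.,  0., -0.]), 'joint_efforts': array([ -0. , -43.1, -24.4,   0.1,   0. ,   0. ]), 'ee_pos': array([ 218.3, -477.5,  226.8]), 'ee_rot': array([[ 0.9,  0.4,  0. ],
       [ 0.4, -0.9, -0. ],
       [-0. ,  0. , -1. ]]), 'force': array([0.1, 0.1, 0.1]), 'ft_torque': array([ 0.,  0., -0.]), 'finger_force': 0.0, 'grip_width': 91.74388177723783}
```

```bash
python3 - <<'E'
import cv2
t=cv2.imread("pics/top0.png");s=cv2.imread("pics/side0.png")
cv2.imwrite("pics/t1.png",cv2.resize(t[170:350,140:440],None,fx=2.66,fy=2.66,interpolation=cv2.INTER_CUBIC))
cv2.imwrite("pics/s1.png",cv2.resize(s[140:440,180:580],None,fx=2,fy=2,interpolation=cv2.INTER_CUBIC))
E
```

```text
(no output)
```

View pics/t1.png

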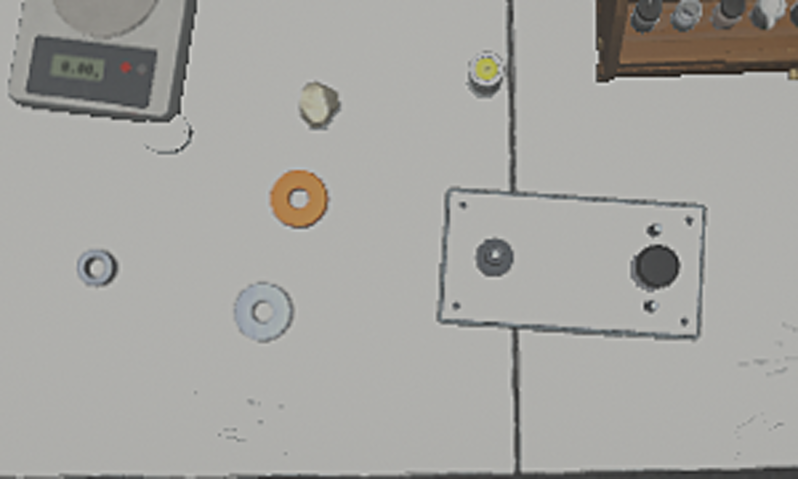

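View pics/s1.png

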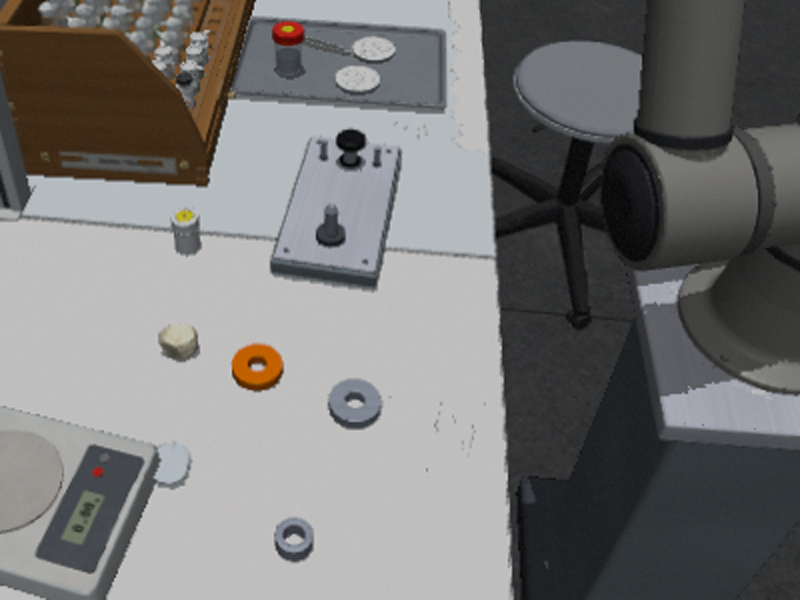

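```bash
cat > fit.py <<'E'
from h import *
from scipy.optimize import minimize
def circ(x,y,z,d): a=np.linspace(0,2*np.pi,40,endpoint=False); return np.c_[x+d/2*np.cos(a),y+d/2*np.sin(a),0*a+z]
S=6
def hullmask(p):
    o=p.mean(0).astype(int)
    return p,o
def iou(pm,pp):
    a=cv2.convexHull(pm.astype(np.float32));b=cv2.convexHull(pp.astype(np.float32))
    i=cv2.intersectConvexConvex(a,b)[0]
    return i/(cv2.contourArea(a)+cv2.contourArea(b)-i)
def maskpts(m):
    k=cv2.connectedComponentsWithStats(m.astype(np.uint8))
    m=k[1]==1+np.argmax(k[2][1:,4])
    v,u=np.nonzero(m); p=np.c_[u,v].astype(float)
    return np.concatenate([p+[dx,dy] for dx in(-.5,.5) for dy in(-.5,.5)])
def fit(views,model,x0,st):
    f=lambda q:-sum(iou(m,proj(c,model(q))) for c,m in views)
    s=np.array([x0]+[np.array(x0)+np.eye(len(x0))[i]*st[i] for i in range(len(x0))])
    r=minimize(f,x0,method="Nelder-Mead",options=dict(initial_simplex=s,xatol=.02,fatol=1e-5,maxiter=600))
    return r.x,-r.fun/len(views)
def cyl(d,z0,h): return lambda q:np.r_[circ(q[0],q[1],z0,d),circ(q[0],q[1],z0+h,d)]
def unit(q):
    b=np.array([[x,y,z] for x in(-65,65) for y in(-125,125) for z in(0,30)],float)
    b=np.r_[b,circ(0,75,75,16),circ(0,75,83,7),circ(0,-75,72,34),circ(0,-75,68,40)]
    a=np.deg2rad(q[2]);R=np.array([[np.cos(a),-np.sin(a),0],[np.sin(a),np.cos(a),0],[0,0,1]])
    return b@R.T+[q[0],q[1],0]
def boxo(q): return unit(q)[:8]
E
cat > m1.py <<'E'
from fit import *
np.set_printoptions(precision=2,suppress=True)
cs=[ctrl.camera("top"),ctrl.camera("side")]
def near(c,l,x,y):
    D=ctrl.trace(c,l); return min(D,key=lambda d:np.hypot(*(onz(c,[d["point"]],15)[0][:2]-[x,y]))) if D else None
for l,mod,x0,st in(("weight_ring_center",cyl(56,0,14),[481,178],[8,8]),("collar_center",cyl(36,0,20),[527,340],[8,8]),("unit",unit,[520,-125,-3],[8,8,5])):
    V=[]
    for c in cs:
        d=near(c,l,x0[0],x0[1])
        if d is None or np.hypot(*(onz(c,[d["point"]],15)[0][:2]-x0[:2]))>40: print("no",l);continue
        v=(c,maskpts(d["pixels"]));V.append(v);print(l,fit([v],mod,x0,st))
    r=fit(V,mod,x0,st);print(l,"both",r)
    if l=="unit":
        a=np.deg2rad(r[0][2])
        for y in(75,-75): print(y,r[0][0]-np.sin(a)*y,r[0][1]+np.cos(a)*y)
        for c in cs: print(proj(c,[[r[0][0]-np.sin(a)*75,r[0][1]+np.cos(a)*75,83],[r[0][0]+np.sin(a)*75,r[0][1]-np.cos(a)*75,72]]))
E
python3 m1.py
```

```text
weight_ring_center (array([477.87, 171.49]), np.float64(0.9540563452331619))
weight_ring_center (array([479.5 , 171.64]), np.float64(0.9257372143958187))
weight_ring_center both (array([478.55, 171.8 ]), np.float64(0.9346185892236115))
no collar_center
collar_center (array([524.38, 336.82]), np.float64(0.891048096961706))
collar_center both (array([524.38, 336.82]), np.float64(0.891048096961706))
unit (array([ 518.75, -124.5 ,   -4.8 ]), np.float64(0.9812574343217331))
unit (array([ 521.17, -128.  ,   -4.94]), np.float64(0.9648539260395927))
unit both (array([ 519.83, -124.92,   -4.66]), np.float64(0.9647177506108023))
75 525.9226187973537 -50.16451795426707
-75 513.7348044735635 -199.66855529777433
[[325.28 265.28]
 [386.62 269.63]]
[[346.33 242.42]
 [356.12 208.1 ]]
```

apply_moves:
  moves:
    - [20, 30, 0, 0, 0, 0]
    - [20, 30, 0, 0, 0, 0]
    - [20, 30, 0, 0, 0, 0]
    - [20, 30, 0, 0, 0, 0]
    - [20, 30, 0, 0, 0, 0]
    - [20, 30, 0, 0, 0, 0]
    - [20, 30, 0, 0, 0, 0]
    - [20, 30, 0, 0, 0, 0]
  hand: 0

```text
time_s: 2.0
ee_pos: [420.1, -173.7, 226.9]
ee_rot: [[0.907, 0.42, 0.001], [0.42, -0.907, 0.001], [0.001, -0.0, -1.0]]
force: [0.1, -1.7, -0.9]
grip_width: 91.7
finger_force: 0.0
```

apply_moves:
  moves:
    - [6, 35, -10.7, 0, 0, 0]
    - [6, 35, -10.7, 0, 0, 0]
    - [6, 35, -10.7, 0, 0, 0]
    - [6, 35, -10.7, 0, 0, 0]
    - [6, 35, -10.7, 0, 0, 0]
    - [6, 35, -10.7, 0, 0, 0]
    - [6, 35, -10.7, 0, 0, 0]
    - [6, 35, -10.7, 0, 0, 0]

```text
time_s: 2.8
ee_pos: [478.1, 175.3, 118.4]
ee_rot: [[0.908, 0.418, -0.001], [0.418, -0.908, 0.0], [-0.001, -0.001, -1.0]]
force: [0.3, -0.6, 0.0]
grip_width: 91.5
finger_force: 0.0
```

apply_moves:
  moves:
    - [0, -0.1, -5, 0, 0, 0]
    - [0, -0.1, -9, 0, 0, 0]
    - [0, -0.1, -11, 0, 0, 0]
    - [0, -0.1, -11.6, 0, 0, 0]
    - [0, -0.1, -11.6, 0, 0, 0]

```text
time_s: 3.3
ee_pos: [478.4, 171.0, 3.3]
ee_rot: [[0.91, 0.415, -0.001], [0.415, -0.91, -0.0], [-0.001, -0.0, -1.0]]
force: [0.3, -0.8, -0.4]
grip_width: 92.0
finger_force: 0.0
```

apply_moves:
  moves:
    - [0, 0, 0, 0, 0, 0]
    - [0, 0, 0, 0, 0, 0]
    - [0, 0, 0, 0, 0, 0]
    - [0, 0, 0, 0, 0, 0]
    - [0, 0, 0, 0, 0, 0]
    - [0, 0, 0, 0, 0, 0]
    - [0, 0, 0, 0, 0, 0]
    - [0, 0, 0, 0, 0, 0]
  hand: 1

```text
time_s: 4.1
ee_pos: [478.5, 171.7, 4.2]
ee_rot: [[0.909, 0.416, 0.001], [0.416, -0.909, 0.0], [0.001, 0.0, -1.0]]
force: [-2.0, 1.1, 6.5]
grip_width: 55.3
finger_force: 30.0
```

apply_moves:
  moves:
    - [0, 0, 4, 0, 0, 0]
    - [0, 0, 9, 0, 0, 0]
    - [1, -3, 13, 0, 0, 0]
    - [2, -8, 13, 0, 0, 0]
    - [3, -13, 13, 0, 0, 0]
    - [4, -17.5, 13, 0, 0, 0]
    - [4.8, -21, 13, 0, 0, 0]
    - [4.8, -22.2, 13, 0, 0, 0]

```text
time_s: 4.9
ee_pos: [526.8, -54.0, 133.3]
ee_rot: [[0.911, 0.413, 0.0], [0.413, -0.911, -0.001], [-0.0, 0.001, -1.0]]
force: [-0.4, 0.4, -1.6]
grip_width: 55.7
finger_force: 30.0
```

apply_moves:
  moves:
    - [0, 0, -2, 0, 0, 0]
    - [0, 0, -3, 0, 0, 0]
    - [0, 0, -3, 0, 0, 0]
    - [0, 0, -3, 0, 0, 0]

```text
time_s: 5.3
ee_pos: [526.1, -49.7, 103.7]
ee_rot: [[0.909, 0.417, -0.001], [0.417, -0.909, 0.0], [-0.001, -0.0, -1.0]]
force: [-0.1, -0.6, -2.8]
grip_width: 55.3
finger_force: 30.0
```

```bash
python3 - <<'E'
from h import *
for n in("top","side"):
    c=ctrl.camera(n)
    P=proj(c,[[525.9,-50.2,83]])[0].astype(int)
    x,y=P; im=c["pixels"][y-50:y+50,x-66:x+66,::-1]
    cv2.imwrite(f"pics/a_{n}.png",cv2.resize(im,None,fx=3,fy=3,interpolation=cv2.INTER_CUBIC)); print(n,P)
a=[cv2.imread(f"pics/a_{n}.png") for n in("top","side")]
cv2.imwrite("pics/a.png",np.hstack(a)); o=ctrl.observe();print(o["ee_pos"],o["time_s"])
E
```

```text
top [325 265]
side [346 242]
[526.6963136  -49.93998448 104.34594696] 5.4
```

View pics/a.png

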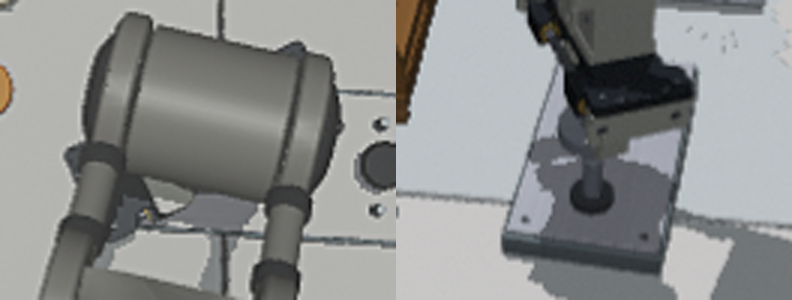

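apply_moves:
  moves:
    - [0, 0, -1, 0, 0, 0]
    - [0, 0, -2, 0, 0, 0]
    - [0, 0, -2.5, 0, 0, 0]
    - [0, 0, -3, 0, 0, 0]
    - [0, 0, -3, 0, 0, 0]
    - [0, 0, -3, 0, 0, 0]

```text
time_s: 6.0
ee_pos: [526.3, -50.5, 73.7]
ee_rot: [[0.909, 0.416, -0.0], [0.416, -0.909, -0.0], [-0.0, 0.0, -1.0]]
force: [0.5, -0.4, -1.6]
grip_width: 55.2
finger_force: 30.0
```

apply_moves:
  moves:
    - [0, 0, -0.7, 0, 0, 0]
    - [0, 0, -1.5, 0, 0, 0]
    - [0, 0, -2.2, 0, 0, 0]
    - [0, 0, -2.6, 0, 0, 0]
    - [0, 0, -2.6, 0, 0, 0]

```text
time_s: 6.5
ee_pos: [525.8, -50.4, 46.9]
ee_rot: [[0.909, 0.416, -0.002], [0.416, -0.909, 0.0], [-0.001, -0.001, -1.0]]
force: [0.3, -0.3, -2.4]
grip_width: 55.5
finger_force: 30.0
```

apply_moves:
  moves:
    - [0, 0, -0.2, 0, 0, 0]
    - [0, 0, -0.35, 0, 0, 0]
    - [0, 0, -0.35, 0, 0, 0]

```text
time_s: 6.8
ee_pos: [526.5, -50.5, 44.4]
ee_rot: [[0.909, 0.416, 0.0], [0.416, -0.909, -0.0], [0.0, 0.0, -1.0]]
force: [-0.4, 1.3, -1.7]
grip_width: 55.5
finger_force: 30.0
```

apply_moves:
  moves:
    - [0, 0, 0, 0, 0, 0]
    - [0, 0, 0, 0, 0, 0]
    - [0, 0, 0, 0, 0, 0]
    - [0, 0, 0, 0, 0, 0]
    - [0, 0, 0, 0, 0, 0]
    - [0, 0, 0, 0, 0, 0]
  hand: 0

```text
time_s: 7.4
ee_pos: [526.3, -50.5, 44.3]
ee_rot: [[0.909, 0.416, 0.0], [0.416, -0.909, -0.0], [0.0, 0.0, -1.0]]
force: [-0.3, 0.6, -0.8]
grip_width: 91.1
finger_force: 0.0
```

apply_moves:
  moves:
    - [0, 0, 3, 0, 0, 0]
    - [0, 0, 7, 0, 0, 0]
    - [0, 0, 11, 0, 0, 0]
    - [0, 4, 14, 0, 0, 0]
    - [0, 9, 14, 0, 0, 0]
    - [0, 14, 14, 0, 0, 0]
    - [0, 19, 14, 0, 0, 0]
    - [0, 20, 14, 0, 0, 0]

```text
time_s: 8.2
ee_pos: [525.6, 154.1, 184.4]
ee_rot: [[0.908, 0.42, 0.0], [0.42, -0.908, 0.001], [0.001, -0.001, -1.0]]
force: [0.3, -0.5, -1.3]
grip_width: 91.8
finger_force: 0.0
```

```bash
cat > m2.py <<'E'
from fit import *
np.set_printoptions(precision=2,suppress=True)
o=[]
for n in("top","side"):
    c=ctrl.camera(n)
    x,y=proj(c,[[525.9,-50.2,60]])[0].astype(int); o.append(cv2.resize(c["pixels"][y-50:y+50,x-66:x+66,::-1],None,fx=3,fy=3,interpolation=cv2.INTER_CUBIC))
    for l,x0,mod in(("weight_ring_center",[526,-50],cyl(56,40,14)),("collar_center",[524,337],cyl(36,0,20))):
        for d in ctrl.trace(c,l):
            p=onz(c,[d["point"]],15)[0]
            if np.hypot(*(p[:2]-x0))<50: print(n,l,p,fit([(c,maskpts(d["pixels"]))],mod,x0,[6,6]))
cv2.imwrite("pics/b.png",np.hstack(o))
E
python3 m2.py
```

```text
top weight_ring_center [537.14 -44.09  15.  ] (array([526.83, -50.75]), np.float64(0.9403190056739995))
side collar_center [523.63 336.46  15.  ] (array([524.72, 334.83]), np.float64(0.9109765643437205))
```

View pics/b.png

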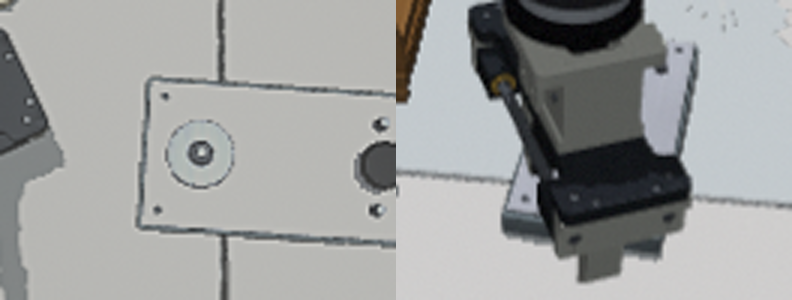

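```bash
python3 - <<'E'
from fit import *
np.set_printoptions(precision=2,suppress=True)
c=ctrl.camera("top"); im=cv2.imread("pics/top0.png")
r=im[255:286,161:193].astype(int); bg=np.median(r.reshape(-1,3),0)
m=np.zeros((480,640),bool); m[255:286,161:193]=np.abs(r-bg).sum(2)>45
p=maskpts(m); print(p.min(0),p.max(0),fit([(c,p)],cyl(36,0,20),[524,337],[6,6]), onz(c,[[176.5,270.4]],20))
o=ctrl.observe();print(o["joints"])
E
```

```text
[168.5 263.5] [184.5 277.5] (array([521.73, 333.43]), np.float64(0.9218523563718538)) [[521.54 330.45  20.  ]]
[ 0.13  0.42  1.53 -0.    1.19  1.28]
```

apply_moves:
  moves:
    - [-0.3, 5, 0, 0, 0, 0]
    - [-0.3, 10, 0, 0, 0, 0]
    - [-0.3, 15, -3, 0, 0, 0]
    - [-0.3, 18, -7, 0, 0, 0]
    - [-0.3, 18.5, -11, 0, 0, 0]
    - [-0.3, 18.5, -12, 0, 0, 0]
    - [-0.3, 18.5, -12, 0, 0, 0]

```text
time_s: 9.25
ee_pos: [522.8, 332.7, 62.8]
ee_rot: [[0.91, 0.415, -0.004], [0.415, -0.91, -0.002], [-0.004, 0.001, -1.0]]
force: [0.8, -0.1, 1.1]
grip_width: 92.0
finger_force: 0.0
```

apply_moves:
  moves:
    - [0, 0, -3, 0, 0, 0]
    - [0, 0, -5, 0, 0, 0]
    - [0, 0, -5.8, 0, 0, 0]
    - [0, 0, -5.8, 0, 0, 0]

```text
time_s: 9.65
ee_pos: [524.4, 333.6, 7.5]
ee_rot: [[0.91, 0.414, 0.001], [0.414, -0.91, 0.0], [0.001, 0.0, -1.0]]
force: [-1.2, 0.6, 0.5]
grip_width: 91.8
finger_force: 0.0
```

apply_moves:
  moves:
    - [0, 0, 0, 0, 0, 0]
    - [0, 0, 0, 0, 0, 0]
    - [0, 0, 0, 0, 0, 0]
    - [0, 0, 0, 0, 0, 0]
    - [0, 0, 0, 0, 0, 0]
    - [0, 0, 0, 0, 0, 0]
    - [0, 0, 0, 0, 0, 0]
    - [0, 0, 0, 0, 0, 0]
  hand: 1

```text
time_s: 10.45
ee_pos: [523.2, 334.6, 6.2]
ee_rot: [[0.909, 0.416, -0.0], [0.416, -0.909, -0.0], [-0.0, 0.0, -1.0]]
force: [0.4, 0.6, -0.1]
grip_width: 35.5
finger_force: 30.0
```

apply_moves:
  moves:
    - [0, 0, 5, 0, 0, 0]
    - [0, 0, 9, 0, 0, 0]
    - [0, -3, 13, 0, 0, 0]
    - [0, -8, 13, 0, 0, 0]
    - [0, -13, 13, 0, 0, 0]
    - [0, -18, 13, 0, 0, 0]
    - [0.3, -23, 13, 0, 0, 0]
    - [0.3, -28, 13, 0, 0, 0]

```text
time_s: 11.25
ee_pos: [526.1, 52.7, 136.3]
ee_rot: [[0.909, 0.416, 0.0], [0.416, -0.909, -0.0], [0.0, 0.0, -1.0]]
force: [1.2, -0.1, -1.0]
grip_width: 35.1
finger_force: 30.0
```

apply_moves:
  moves:
    - [0, -5, 0, 0, 0, 0]
    - [0, -9, 0, 0, 0, 0]
    - [0, -10.5, 0, 0, 0, 0]
    - [0, -10.5, -1.5, 0, 0, 0]
    - [0, -10.5, -3, 0, 0, 0]
    - [0, -10.5, -3, 0, 0, 0]
    - [0, -10.5, -3, 0, 0, 0]

```text
time_s: 11.95
ee_pos: [526.3, -49.9, 106.3]
ee_rot: [[0.909, 0.416, -0.001], [0.416, -0.909, 0.0], [-0.0, -0.0, -1.0]]
force: [0.7, 0.5, -0.6]
grip_width: 35.6
finger_force: 30.0
```

```bash
python3 - <<'E'
from h import *
o=[]
for n,z in(("top",60),("side",80)):
    c=ctrl.camera(n)
    x,y=proj(c,[[525.9,-50.2,z]])[0].astype(int); o.append(cv2.resize(c["pixels"][y-35:y+35,x-33:x+33,::-1],None,fx=6,fy=6,interpolation=cv2.INTER_CUBIC))
cv2.imwrite("pics/d.png",np.hstack(o)); s=ctrl.observe(); print(s["ee_pos"],s["force"])
E
```

```text
[526.81956472 -50.00168087 106.94875053] [ 0.09238713 -0.17019068 -0.77253579]
```

View pics/d.png

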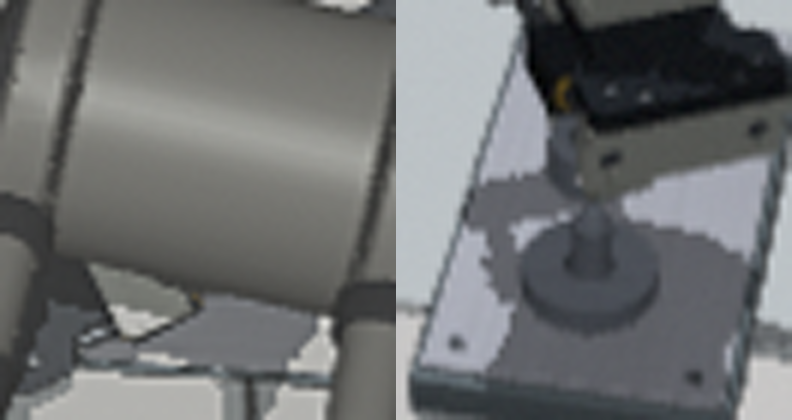

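apply_moves:
  moves:
    - [0, 0, -1, 0, 0, 0]
    - [0, 0, -2, 0, 0, 0]
    - [0, 0, -2.5, 0, 0, 0]
    - [0, 0, -3, 0, 0, 0]
    - [0, 0, -3, 0, 0, 0]
    - [0, 0, -3, 0, 0, 0]

```text
time_s: 12.65
ee_pos: [526.4, -50.4, 76.2]
ee_rot: [[0.909, 0.416, -0.0], [0.416, -0.909, -0.0], [-0.0, 0.0, -1.0]]
force: [1.1, -0.3, -0.8]
grip_width: 35.5
finger_force: 30.0
```

apply_moves:
  moves:
    - [0, 0, -0.7, 0, 0, 0]
    - [0, 0, -1.3, 0, 0, 0]
    - [0, 0, -1.5, 0, 0, 0]
    - [0, 0, -1.5, 0, 0, 0]
    - [0, 0, -1.5, 0, 0, 0]

```text
time_s: 13.15
ee_pos: [526.3, -50.4, 61.2]
ee_rot: [[0.909, 0.416, 0.0], [0.416, -0.909, -0.0], [-0.0, 0.0, -1.0]]
force: [0.6, 0.6, -0.6]
grip_width: 35.3
finger_force: 30.0
```

apply_moves:
  moves:
    - [0, 0, 0, 0, 0, 0]
    - [0, 0, 0, 0, 0, 0]
    - [0, 0, 0, 0, 0, 0]
    - [0, 0, 0, 0, 0, 0]
    - [0, 0, 0, 0, 0, 0]
    - [0, 0, 0, 0, 0, 0]
  hand: 0

```text
time_s: 13.75
ee_pos: [526.3, -50.4, 61.3]
ee_rot: [[0.909, 0.416, 0.0], [0.416, -0.909, -0.0], [0.0, 0.0, -1.0]]
force: [0.3, 0.7, 0.7]
grip_width: 78.5
finger_force: 0.0
```

apply_moves:
  moves:
    - [0, 0, 3, 0, 0, 0]
    - [0, 0, 6, 0, 0, 0]
    - [0, -3, 8, 0, 0, 0]
    - [0, -8, 8, 0, 0, 0]
    - [-1.2, -12, 8, 0, 0, 0]
    - [-1.2, -15, 8, 0, 0, 0]
    - [-1.2, -15, 8, 0, 0, 0]
    - [-1.2, -15, 8, 0, 0, 0]

```text
time_s: 14.55
ee_pos: [514.0, -200.6, 141.0]
ee_rot: [[0.91, 0.414, -0.0], [0.414, -0.91, 0.0], [-0.0, -0.001, -1.0]]
force: [-0.1, -0.1, 0.4]
grip_width: 91.3
finger_force: 0.0
```

```bash
python3 - <<'E'
from fit import *
o=[]
for n,z in(("top",60),("side",60)):
    c=ctrl.camera(n)
    x,y=proj(c,[[525.9,-50.2,z]])[0].astype(int); o.append(cv2.resize(c["pixels"][y-35:y+35,x-33:x+33,::-1],None,fx=6,fy=6,interpolation=cv2.INTER_CUBIC))
    print(n,(proj(c,[[525.9,-50.2,h] for h in(40,54,74,83)])-[x,y]+[33,35])*6)
cv2.imwrite("pics/e.png",np.hstack(o)); s=ctrl.observe(); print(s["ee_pos"],s["force"])
E
```

```text
top [[198.06622063 218.19385717]
 [198.60387424 216.14620265]
 [199.39529532 213.132014  ]
 [199.76074204 211.74015755]]
side [[197.10161095 249.97507179]
 [198.05347886 224.56500161]
 [199.43828614 187.47560931]
 [200.07121731 170.47520823]]
[ 514.2530674  -199.33962594  141.10686394] [-0.38411309 -0.5649165   0.3985315 ]
```

View pics/e.png

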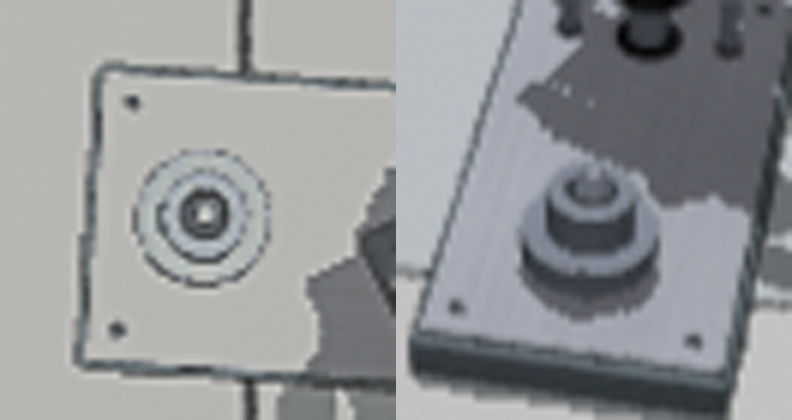

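apply_moves:
  moves:
    - [0, 0.1, -1, 0, 0, 0]
    - [0, 0.1, -2, 0, 0, 0]
    - [0, 0.1, -3, 0, 0, 0]
    - [0, 0.1, -4, 0, 0, 0]
    - [0, 0.1, -4, 0, 0, 0]
    - [0, 0.1, -4, 0, 0, 0]
    - [0, 0.1, -4, 0, 0, 0]
    - [0, 0.1, -4, 0, 0, 0]
  hand: 1

```text
time_s: 15.45
ee_pos: [514.6, -199.6, 101.7]
ee_rot: [[0.909, 0.416, 0.001], [0.416, -0.909, -0.001], [0.001, 0.001, -1.0]]
force: [-0.9, -0.6, -0.0]
grip_width: 32.4
finger_force: 0.0
```

apply_moves:
  moves:
    - [0, 0, -1, 0, 0, 0]
    - [0, 0, -2, 0, 0, 0]
    - [0, 0, -2.7, 0, 0, 0]
    - [0, 0, -3.2, 0, 0, 0]
    - [0, 0, -3.5, 0, 0, 0]
    - [0, 0, -3.5, 0, 0, 0]
    - [0, 0, -3.5, 0, 0, 0]

```text
time_s: 16.15
ee_pos: [514.4, -199.5, 66.6]
ee_rot: [[0.909, 0.416, 0.0], [0.416, -0.909, -0.0], [0.0, 0.0, -1.0]]
force: [-1.4, -0.9, 4.1]
grip_width: 0.4
finger_force: 2.4
```

apply_moves:
  moves:
    - [0, 0, -0.2, 0, 0, 0]
    - [0, 0, -0.4, 0, 0, 0]
    - [0, 0, -0.6, 0, 0, 0]
    - [0, 0, -0.6, 0, 0, 0]
    - [0, 0, -0.6, 0, 0, 0]
    - [0, 0, -0.6, 0, 0, 0]

```text
time_s: 16.75
ee_pos: [514.4, -199.5, 61.0]
ee_rot: [[0.909, 0.416, 0.0], [0.416, -0.909, -0.001], [0.0, 0.001, -1.0]]
force: [-2.4, 0.2, 7.2]
grip_width: 0.3
finger_force: 3.5
```

```bash
python3 - <<'E'
from h import *
np.set_printoptions(precision=2,suppress=True)
F=[];Z=[]
for i in range(12):
    c=ctrl.camera("side"); s=ctrl.observe(); F.append(s["force"]);Z.append(s["ee_pos"])
print(np.mean(F,0),np.std(F,0),np.mean(Z,0),np.std(Z,0))
x,y=proj(c,[[513.7,-199.7,60]])[0].astype(int)
cv2.imwrite("pics/f.png",cv2.resize(c["pixels"][y-30:y+30,x-40:x+40,::-1],None,fx=10,fy=10,interpolation=cv2.INTER_CUBIC))
E
```

```text
[-2.25 -0.16  7.08] [0.48 0.68 0.56] [ 514.37 -199.54   60.99] [0.01 0.02 0.01]
```

View pics/f.png

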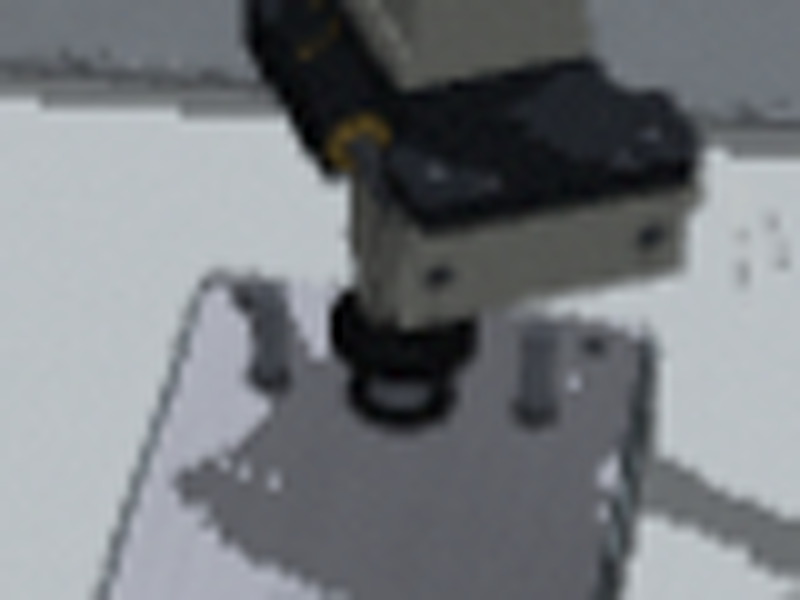

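apply_moves:
  moves:
    - [0, 0, -0.05, 0, 0, 0]
    - [0, 0, -0.1, 0, 0, 0]
    - [0, 0, -0.1, 0, 0, 0]
    - [0, 0, -0.1, 0, 0, 0]
    - [0, 0, -0.1, 0, 0, 0]

```text
time_s: 17.85
ee_pos: [514.4, -199.5, 60.0]
ee_rot: [[0.909, 0.416, 0.001], [0.416, -0.909, -0.001], [0.0, 0.001, -1.0]]
force: [-2.0, 0.2, 8.3]
grip_width: 0.5
finger_force: 3.6
```

```bash
python3 - <<'E'
from h import *
F=[];Z=[]
for i in range(12):
    ctrl.camera("side"); s=ctrl.observe(); F.append(s["force"][2]);Z.append(s["ee_pos"][2])
z,f=np.mean(Z),np.mean(F); print(z,f,np.ptp(Z))
if abs(z-60)<.4 and abs(f-7.5)<.8: print(ctrl.hand_in())
E
```

```text
60.027652268043504 7.002813756148934 0.03997667276068739
the job is handed in; nothing more can be done
None
```

I handed the job in at about 18.5 s with the weight ring and then the collar home on the spindle and let go, and the plunger held with its top at 60.0 mm, level with the index pins and never bottomed; the pot, rock and cup were not touched.

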